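# Raise the shoe-last jack by its drop pawl

## Task

Take the last jack's carriage by its lifting bar and raise it until the drop pawl has passed the middle one of the three rungs and swung back, then lower it slowly until the pawl is seated on that middle rung. Then press the bar down gently, with about a kilogram's push (10 N), to prove that it is locked, and let go, leaving it hanging there. Do not let the carriage drop, do not ram the pawl onto the rung, and leave the tin, hammer and brush alone.

Things in the scene. Friction and masses are not known exactly. Their poses are not given: they have to be found in the camera images.
- jack: Jack that holds a shoe last, fixed to the bench. Green foot plate 200 x 170 x 12 mm, two upright 18 mm steel posts at x = 0, y = +-45 mm, green head 126 mm wide and 36 mm deep, 315 mm high in all; three level rungs between the posts. Origin: centre of the foot's underside, on the bench; z is up. The lifting bar is on its -x side, the last on its +x side (to x = 215 mm).
- mid_rung (a point): Nominal centre of the middle rung, 155 mm above the bench between the posts (a mark fixed to the jack, not to the rungs). The rungs are 12 mm round steel bars along y, 50 mm apart (nominally 105, 155, 205 mm high). Their rack hangs on rubber buffers: all three together stand up to 12 mm above or below nominal, and give about 1 mm for each 12 N of load.
- carriage (a joint): Height of the green carriage on the posts, m: 0 at the bottom stop where it starts, up to 0.17. It slides freely and falls by its weight (about 0.73 kg, give or take a fifth). Seated on the lower, middle, top rung it reads 0.04, 0.09, 0.14 (+-0.012, less about 0.001 of give). The pawl passes a rung about 19 mm above that seat: raise to about 0.123-0.14. Past 0.147 it may catch on the top rung for good.
- grip_bar (a point): Centre of the carriage's lifting bar: level round steel bar, 16 mm thick, along the jack's y, 92 mm free between two side arms (8 mm wide, 18 mm high) that run back to the posts. 150 mm from the posts' plane, 85 mm above the bench with the carriage down; free above and beneath. Axes as the jack's. Pinch it from above, fingers closing along the jack's x.
- pawl: Dark steel lever on the carriage, 30 mm wide, 8 mm thick. Origin: its hinge, 35 mm to the -x side of the posts, 75 mm above the bench with the carriage down. Its nose reaches 38 mm to +x, over the rungs; a counterweight at -x holds it level (z upright) on a stop. A rising carriage lets a rung push the nose down 50 degrees; once past it swings level in 0.5 s. Lowered, the nose rests on the rung.
- tin_mid (a point): Bystander: round steel tin with a lid, 68 mm across, 62 mm high; its centre.
- hammer_grip (a point): Bystander: hammer lying on the bench, 240 mm long; the middle of its handle.
- brush_mid (a point): Bystander: wooden shoe brush lying on its bristles, 150 x 48 x 42 mm; its centre.

How it is judged:
On the way, in this order (a step that is already met when the one before it is completed fails the run):
1. the carriage is raised past the middle rung (0.088 to 0.15) and the pawl has swung back level and unloaded (value of joint carriage between 0.088 and 0.15 m and angle between pawl's own z axis and vertical below 0.1 rad and contact force between pawl and anything else below 0.5 N), for 0.1 s.
2. the pawl is seated level on the middle rung and the carriage is pressed down on it: the pawl carries more than 12 N (value of joint carriage between 0.072 and 0.105 m and angle between pawl's own z axis and vertical below 0.15 rad and contact force between pawl and anything else above 12 N), for 0.2 s.
At the end, for the whole second after the job is handed in: The carriage hangs at rest, let go, on the middle rung: its height reads 0.072 to 0.105, the pawl is level (within 0.1 rad) and carries the weight (over 3 N) (value of joint carriage between 0.072 and 0.105 m and angle between pawl's own z axis and vertical below 0.1 rad and contact force between pawl and anything else above 3 N and velocity of joint carriage between -0.01 and 0.01 m/s); the robot touches nothing.
It fails at once if the carriage drops or is driven down faster than 0.25 m/s (velocity of joint carriage below -0.25 m/s).
It fails at once if the pawl is loaded with more than 26 N (contact force between pawl and anything else above 26 N).
It fails at once if the tin, hammer or brush is moved by more than 30 mm (distance of any of tin_mid, hammer_grip, brush_mid from where it was at the start of the episode above 0.03 m).
It also fails if it takes over 48 s, if anything falls off the work surface, if the arm or the gripper's body presses on something with over 40 N, if the wrist force passes 120 N, or if a joint passes its speed limit or range.

## Robot

A 6-joint arm with a two-finger parallel gripper is mounted at the origin on the work surface. World frame = base frame: x ahead of the robot, y to its left, z up, the work surface at z = 0. Lengths are in m, angles in rad, forces in N, time in s.
With the tool pointing down it reaches from about 0.275 to 0.75 m from the base axis. Payload 10.2 kg.
Tool frame: the origin (TCP) lies midway between the tips of the shut fingers; the grasp point (between the pads) lies 19 mm behind it (env.grip_point_offset is the distance from the TCP to the grasp point, in m); z points along the fingers, y is the direction in which the jaws open and shut (so a half turn about z gives the same grasp; the last joint's range is limited). The gripper opens to 88 mm and grips with 3 to 60 N. Pads are 18 mm wide; open, the fingers measure 123 mm over their backs; the gripper's body (75 mm by 187 mm) begins 45 mm behind the grasp point.
Start: joints at [-1.489, 0.313, 1.498, -0, 1.331, -0.223], TCP at [0.158, -0.501, 0.239] pointing down, gripper open.
Joint ranges: [-2.94, 2.94], [-0.97, 2.17], [0.19, 2.56], [-1.23, 4.37], [0.02, 3.11], [-2.88, 2.88]. Speed limits (rad/s): [2.39, 2.39, 3.01, 3.14, 3.14, 3.14].

## Interface

Orientations are given as a unit quaternion [w, x, y, z].
In Python, from workcell import env gives the robot as it stands. The module is installed in compiled form; this text tells all that it offers.
- The arm moves only by the tool play_rows, never from a script. Its argument "targets" is a list of rows, each a list of 7 numbers: the turn, a rotation vector about the tool's x, y, z in rad, then the shift along the tool's x, y, z in cm, then the finger opening in cm, from 0 to 8.81. In form: [[rx, ry, rz, tx, ty, tz, claw], ...]. A call has 1 to 8 rows; each row is the pose to reach, as a shift and turn from the pose commanded when the call began, along the tool's axes at that moment; what a row does not reach only later rows make up. A row lasts 1/8 s, in which the tool goes at most 62.5 mm and 10.7 degrees, less where a joint would pass 70% of its speed; a pose out of reach is approached as far as the arm can. A call with a gripper value outside its range is refused whole. The fingers move at their own pace and stop on an object; "force" is the grip in N (left out, the last holds). Time passes only in rows, so rows that repeat a pose let the fingers close. It gives the time, the measured TCP pose, the force and the opening at its end, in the units of the state.
- env.state(): the state, without advancing time (a new reading comes with each control period).
- env.capture(name): name is "side" or "top" or "wrist"; returns the picture (480x640x3 uint8, red, green, blue); there is no depth.
- env.calibration(name): a dict with "mtx" (3x3 intrinsics, pixels), "camera_from_world" (4x4, takes a point from world to camera coordinates); the wrist camera has in their place "tool_from_camera" (4x4, takes a point from camera to tool coordinates, whose origin is the TCP and whose axes are the flange's). Camera axes: x right, y down, z forward; pixel columns grow to the right and rows downward; lengths in m; the calibration is good to about 2 mm. A picture is of the moment at which its call begins: read the wrist's pose just before it. calibration takes no time and is no camera call.
- env.sign_off(): hands the job in, once; it reports no verdict.
The state is a dict: "time": time; "q": joint angles; "qd": joint speeds; "effort": joint torques, N m; "position": TCP position; "orientation": TCP orientation; "force": force on the tool from outside, world axes, zero at the start; "ft_torque": the same for the moment, N m; "gripper_width": finger opening in m.
Only numpy, scipy, OpenCV 4.12 (cv2) and the standard library are available. Lean on these libraries where they do the work, as an engineer would, in place of code of your own. Each camera call takes 0.05 s, during which the arm holds its last target.

## Working session

There is one attempt and no reset: what is moved stays moved. The work goes in short steps, Python scripts to look and compute and a tool call to move; the robot and the scene stay as the last step left them, time stands still between calls to the robot, and variables do not carry over. Pictures are saved under pics/ and viewed, and the job is handed in when it is done.

Besides the shell and the picture viewer there is one more tool, called as name([rows], argument=value, ...), one row to a line, values as JSON. play_rows: Moves the arm, as the interface text tells. Its arguments: {"type":"object","properties":{"targets":{"type":"array","items":{"type":"array","items":{"type":"number"}}},"force":{"type":"number"}},"required":["targets"]}

```bash
mkdir -p pics; python3 - <<'E'
from workcell import env
import cv2, numpy as np
np.set_printoptions(precision=4,suppress=True)
s=env.state()
print({k:np.round(v,4) for k,v in s.items()})
for n in ["side","top","wrist"]:
    im=env.capture(n); cv2.imwrite(f"pics/{n}0.png",im[:,:,::-1])
    c=env.calibration(n)
    for k,v in c.items(): print(n,k,np.array(v).tolist() if np.array(v).size<20 else v)
print(env.grip_point_offset)
E
```

```text
{'time': np.float64(0.0), 'q': array([-1.4894,  0.3134,  1.4984,  0.    ,  1.331 , -0.2234]), 'qd': array([-0.0001, -0.0026, -0.0002,  0.0006, -0.0003, -0.0002]), 'effort': array([  0.0008, -40.2216, -25.2262,   0.0695,   0.0353,  -0.0001]), 'position': array([ 0.1575, -0.5006,  0.2382]), 'orientation': array([-0.0006,  0.9884,  0.1518,  0.    ]), 'force': array([-0.3664,  0.0532,  0.4244]), 'ft_torque': array([ 0.008 ,  0.0153, -0.0418]), 'gripper_width': np.float64(0.088)}
side mtx [[446.54180385508704, 0.0, 312.8681101877184], [0.0, 446.54180385508704, 249.41266542139556], [0.0, 0.0, 1.0]]
side camera_from_world [[0.9997831165774402, -0.01393349008860378, -0.015478296438903331, -0.47651592356241823], [-0.020601933783558676, -0.7704204134716471, -0.6372032225519216, 0.07759222657499953], [-0.0030463307564430465, 0.637383906574465, -0.7705403788957433, 1.000053826773403], [0.0, 0.0, 0.0, 1.0]]
top mtx [[579.0582814137332, 0.0, 321.02717951549863], [0.0, 579.0582814137332, 245.5133368289495], [0.0, 0.0, 1.0]]
top camera_from_world [[-0.035853302996009244, -0.9993457795336954, 0.004749062272383697, 0.001475875340756268], [-0.9783153731906187, 0.03412797986745337, -0.2042897735303148, 0.5162773113094101], [0.20399404707779337, -0.011970543778681031, -0.9788989400538064, 1.1923086346042036], [0.0, 0.0, 0.0, 1.0]]
wrist mtx [[398.98343304546466, 0.0, 324.6003424944458], [0.0, 398.98343304546466, 244.5508495505906], [0.0, 0.0, 1.0]]
wrist tool_from_camera [[-0.0002950151305445401, -0.9566750566054183, -0.29115760171269744, 0.075774427426635], [0.9999994424078182, 1.2993763253292367e-05, -0.0010559428070356514, 0.00034265013918155507], [0.0010139773776389445, -0.2911577508846007, 0.956674519337531, -0.14805416960214055], [0.0, 0.0, 0.0, 1.0]]
0.0187
```

View pics/side0.png

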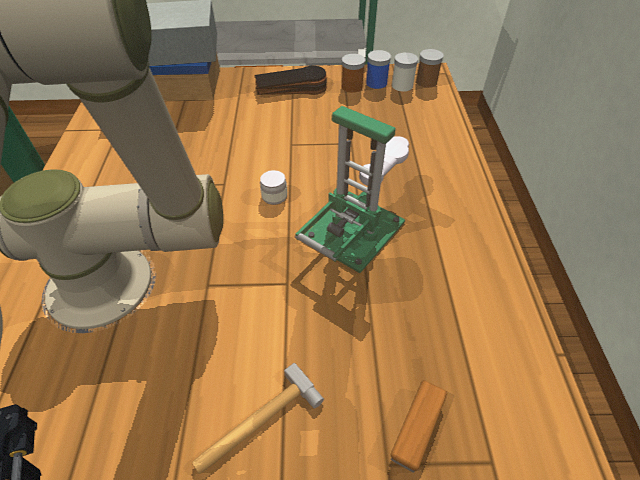

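View pics/top0.png

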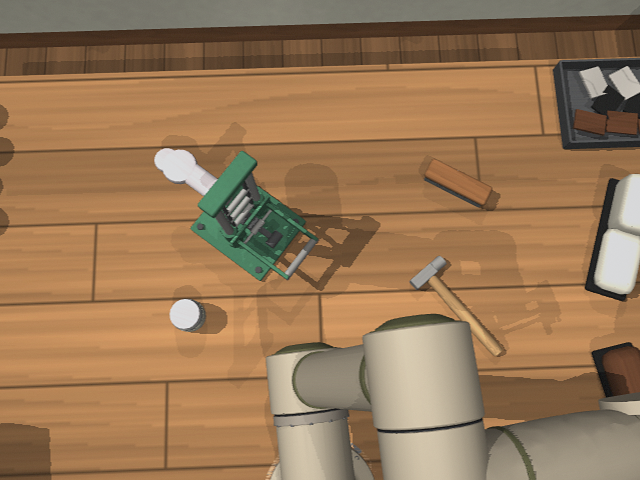

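View pics/wrist0.png

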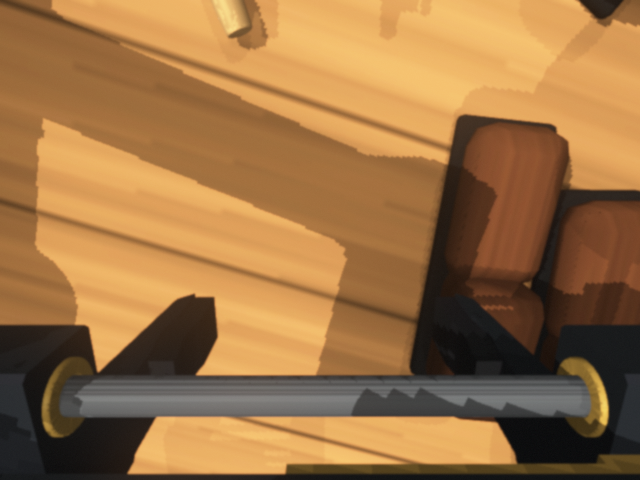

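The side view shows the jack near (350,200) with its bar at about (299,236)–(330,253). In the top view the bar runs about (288,276)–(315,240) and the head is at (228,182). The tin is at (187,315), the hammer at (455,305) and the brush at (458,183). I'll zoom in on the jack.

```bash
python3 - <<'E'
import cv2
im=cv2.imread("pics/top0.png")[130:300,180:350]
cv2.imwrite("pics/top0z.png",cv2.resize(im,None,fx=3.5,fy=3.5,interpolation=cv2.INTER_CUBIC))
im=cv2.imread("pics/side0.png")[100:280,280:420]
cv2.imwrite("pics/side0z.png",cv2.resize(im,None,fx=3.3,fy=3.3,interpolation=cv2.INTER_CUBIC))
E
```

```text
(no output)
```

View pics/top0z.png

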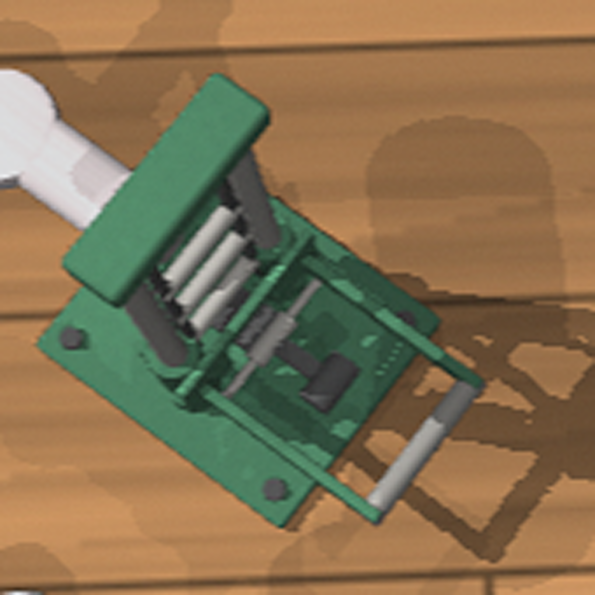

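View pics/side0z.png

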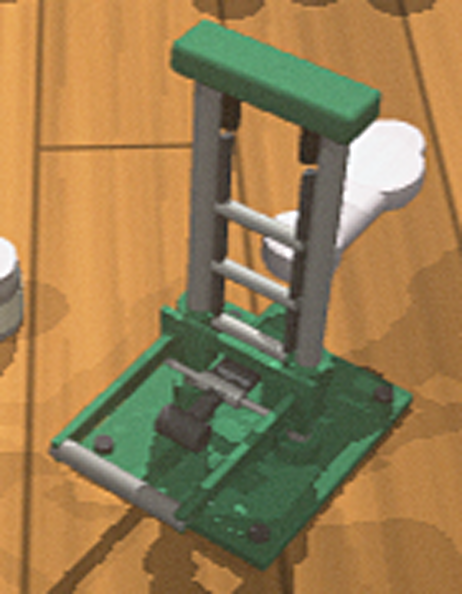

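```bash
cat > h.py <<'E'
from workcell import env
import numpy as np, cv2
np.set_printoptions(precision=4,suppress=True)
def cam(n):
    c=env.calibration(n); K=np.array(c["mtx"]); T=np.array(c["camera_from_world"]); return K,T
def ray(n,p):
    K,T=cam(n); d=T[:3,:3].T@np.linalg.solve(K,[p[0],p[1],1.]); o=-T[:3,:3].T@T[:3,3]; return o,d/np.linalg.norm(d)
def plane(n,p,z):
    o,d=ray(n,p); return o+d*(z-o[2])/d[2]
def tri(p,q):
    o,d=ray("top",p); e,f=ray("side",q)
    A=np.stack([d,-f],1); s=np.linalg.lstsq(A,e-o,rcond=None)[0]
    a=o+s[0]*d; b=e+s[1]*f; return (a+b)/2, np.linalg.norm(a-b)
def proj(n,P):
    K,T=cam(n); v=K@(T[:3,:3]@np.array(P)+T[:3,3]); return v[:2]/v[2]
E
python3 - <<'E'
from h import *
tz=lambda x,y:(x/3.5+180-.36,y/3.5+130-.36)
sz=lambda x,y:(x/3.3+280-.35,y/3.3+100-.35)
a=plane("top",tz(377,500),.085);b=plane("top",tz(470,387),.085)
print("bar top",a,b,(a+b)/2,np.linalg.norm(a-b))
a2=plane("side",sz(60,450),.085);b2=plane("side",sz(184,520),.085)
print("bar side",a2,b2,(a2+b2)/2,np.linalg.norm(a2-b2))
print("foot top")
cs=[plane("top",tz(*p),.012) for p in [(285,522),(40,343),(440,325)]]
print(np.array(cs),np.linalg.norm(cs[0]-cs[1]),np.linalg.norm(cs[0]-cs[2]))
cen=(cs[1]+cs[2])/2; print("foot cen",cen)
hc=[plane("top",tz(*p),.315) for p in [(215,75),(270,107),(120,300),(63,262)]]
print("head",np.mean(hc,0))
v=cs[1]-cs[0]; print("x axis yaw",np.degrees(np.arctan2(v[1],v[0])))
v=b-a;print("bar yaw",np.degrees(np.arctan2(v[1],v[0])), "side", np.degrees(np.arctan2(*(b2-a2)[[1,0]])))
hs=[plane("side",sz(*p),.315) for p in [(205,20),(380,90),(343,128),(172,55)]]
print("head side",np.mean(hs,0))
v=hc[0]-hc[3];print("head y",np.degrees(np.arctan2(v[1],v[0])),np.linalg.norm(v))
E
```

```text
bar top [0.4547 0.0555 0.085 ] [ 0.5213 -0.0019  0.085 ] [0.488  0.0268 0.085 ] 0.08789465115914957
bar side [0.4461 0.0562 0.085 ] [ 0.5248 -0.0047  0.085 ] [0.4855 0.0257 0.085 ] 0.09958143214835082
foot top
[[0.4546 0.117  0.012 ]
 [0.5755 0.2717 0.012 ]
 [0.5785 0.0159 0.012 ]] 0.1963165099577389 0.1599090148060743
foot cen [0.577  0.1438 0.012 ]
head [0.5782 0.1438 0.315 ]
x axis yaw 51.972273679460486
bar yaw -40.74603210797486 side -37.751116867891454
head side [0.5769 0.1386 0.315 ]
head y -38.51518794942283 0.12050350614491066
```

Both views agree with the jack's known sizes: foot centre about (0.577, 0.142), bar centre about (0.486, 0.026), jack yaw about 51.5°. I'll move above the bar in two calls, turning as I go.

play_rows([
  [0, 0, -0.135, 2.9, -2.5, 0, 8.8],
  [0, 0, -0.27, 5.9, -5.05, 0, 8.8],
  [0, 0, -0.405, 8.8, -7.6, 0, 8.8],
  [0, 0, -0.54, 11.75, -10.1, 0, 8.8],
  [0, 0, -0.675, 14.7, -12.6, 0, 8.8],
  [0, 0, -0.81, 17.6, -15.15, 0, 8.8],
  [0, 0, -0.945, 20.5, -17.7, 0, 8.8],
  [0, 0, -1.08, 23.5, -20.2, 0, 8.8],
], force=30)

```text
time: 1.15
position: [0.3215, -0.2364, 0.2387]
orientation: [-0.0, 0.768, 0.64, 0.0]
force: [0.4, 0.6, 0.4]
gripper_width: 0.0881
```

```bash
cat > mv.py <<'E'
from h import *
from scipy.spatial.transform import Rotation as R
def mv(x,y,z,yawx):
    s=env.state(); w=s["orientation"]; r=R.from_quat([w[1],w[2],w[3],w[0]])
    a=np.radians(yawx); M=np.array([[np.cos(a),np.sin(a),0],[np.sin(a),-np.cos(a),0],[0,0,-1]]).T
    # columns: tool x,y,z in world
    M=np.column_stack([[np.cos(a),np.sin(a),0],[np.sin(a),-np.cos(a),0],[0,0,-1]])
    d=r.inv()*R.from_matrix(M)
    t=r.inv().apply(np.array([x,y,z])-s["position"])
    print("time",s["time"],"pos",s["position"],"toolx yaw",np.degrees(np.arctan2(*r.as_matrix()[[1,0],0])),"F",s["force"],"w",s["gripper_width"])
    print("rv",d.as_rotvec(),"t cm",t*100,"q",s["q"])
E
python3 -c "
from mv import *
mv(.486,.026,.239,141.5)"
```

```text
time 1.15 pos [ 0.3215 -0.2364  0.2387] toolx yaw 79.58501315361103 F [0.3893 0.5668 0.4454] w 0.0880863927585351
rv [ 0.     -0.     -1.0806] t cm [28.7822 11.4329 -0.0311] q [-0.9297  0.0297  1.8377  0.      1.2743 -0.748 ]
```

play_rows([
  [0, 0, -0.15, 3.6, 1.4, 0, 8.8],
  [0, 0, -0.3, 7.2, 2.8, 0, 8.8],
  [0, 0, -0.45, 10.8, 4.2, 0, 8.8],
  [0, 0, -0.6, 14.4, 5.7, 0, 8.8],
  [0, 0, -0.75, 18.0, 7.1, 0, 8.8],
  [0, 0, -0.9, 21.6, 8.6, 0, 8.8],
  [0, 0, -1.05, 25.2, 10.0, 0, 8.8],
  [0, 0, -1.08, 28.8, 11.4, 0, 8.8],
])

```text
time: 2.15
position: [0.4869, 0.0256, 0.2385]
orientation: [-0.0, 0.331, 0.944, -0.0]
force: [1.0, -0.4, 0.0]
gripper_width: 0.0882
```

```bash
python3 - <<'E'
from mv import *
mv(.486,.026,.239,141.5)
im=env.capture("wrist"); cv2.imwrite("pics/wrist1.png",im[:,:,::-1])
im=env.capture("side"); cv2.imwrite("pics/side1.png",im[:,:,::-1])
E
```

```text
time 2.15 pos [0.4869 0.0256 0.2385] toolx yaw 141.36068065641498 F [ 1.0038 -0.3674  0.0424] w 0.08821898188845065
rv [-0.0002 -0.0003 -0.0024] t cm [ 0.0926 -0.0214 -0.0456] q [-0.1884  0.2305  1.6064 -0.      1.305  -1.0848]
```

View pics/wrist1.png

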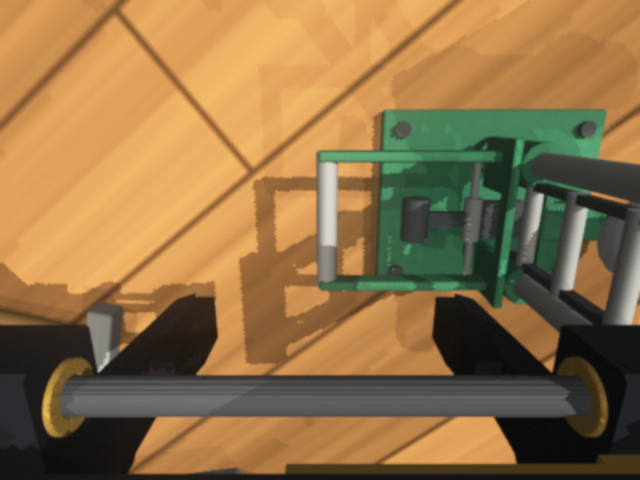

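View pics/side1.png

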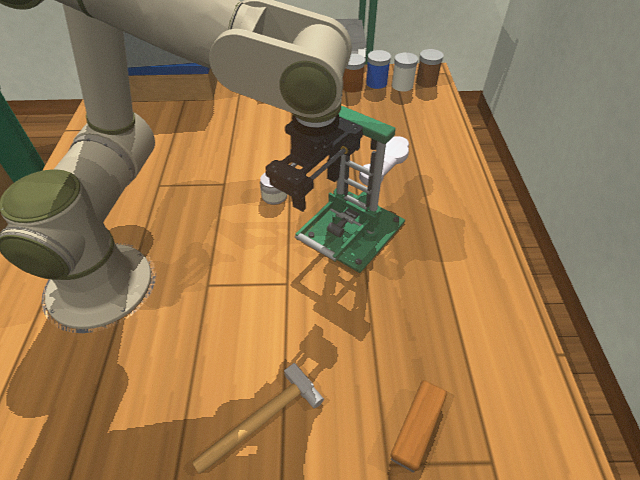

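The wrist view shows the bar upright in the picture, centred at about (328,221), with the side arms level. So the yaw is right and the bar lies between the fingers. I'll cast that point and work out the final shift.

```bash
python3 - <<'E'
from mv import *
c=env.calibration("wrist");K=c["mtx"];T=np.array(c["tool_from_camera"])
def wr(u,v,z):
    s=env.state();w=s["orientation"];r=R.from_quat([w[1],w[2],w[3],w[0]])
    d=r.apply(T[:3,:3]@np.linalg.solve(K,[u,v,1.])); o=r.apply(T[:3,3])+s["position"]
    return o+d*(z-o[2])/d[2]
im=cv2.imread("pics/wrist1.png"); hsv=cv2.cvtColor(im,cv2.COLOR_BGR2HSV)
m=(hsv[...,1]<50)&(hsv[...,2]>60)
for v in (170,195,225,255,272):
    u=np.where(m[v,305:350])[0]+305; print(v,u.min(),u.max(),len(u))
a=wr(328.3,161,.085);b=wr(328.3,282,.085)
print(a,b,(a+b)/2,np.linalg.norm(a-b),np.degrees(np.arctan2(*(a-b)[[1,0]])))
mv(.486,.026,.085-.0187,141.5)
E
```

```text
170 318 336 19
195 318 336 19
225 318 336 19
255 318 335 18
272 319 335 17
[0.4514 0.0591 0.085 ] [ 0.527  -0.0008  0.085 ] [0.4892 0.0291 0.085 ] 0.09651123182140202 141.56897878469002
time 2.25 pos [0.4872 0.0266 0.2383] toolx yaw 141.43258261656874 F [-0.4463 -0.4759 -0.373 ] w 0.0879916892057469
rv [ 0.0003 -0.0007 -0.0012] t cm [ 0.0393 -0.1249 17.1982] q [-0.1864  0.2316  1.6058  0.0006  1.3048 -1.0842]
```

play_rows([
  [0, 0, 0, 0, 0.1, 1.5, 4.0],
  [0, 0, 0, 0, 0.1, 4.0, 4.0],
  [0, 0, 0, 0, 0.1, 7.0, 4.0],
  [0, 0, 0, 0, 0.1, 10.0, 4.0],
  [0, 0, 0, 0, 0.1, 13.0, 4.0],
  [0, 0, 0, 0, 0.1, 15.5, 4.0],
  [0, 0, 0, 0, 0.1, 16.6, 4.0],
  [0, 0, 0, 0, 0.1, 16.6, 4.0],
])

```text
time: 3.25
position: [0.4865, 0.0247, 0.0723]
orientation: [-0.001, 0.332, 0.943, -0.0]
force: [0.2, 0.1, 0.3]
gripper_width: 0.0397
```

```bash
python3 - <<'E'
from mv import *
mv(.4878,.0275,.072,141.5)
im=env.capture("wrist"); cv2.imwrite("pics/wrist2.png",im[:,:,::-1])
E
```

```text
time 3.25 pos [0.4865 0.0247 0.0723] toolx yaw 141.16945911482932 F [0.2281 0.0632 0.3234] w 0.039686770879199904
rv [-0.0006 -0.001  -0.0058] t cm [0.0783 0.298  0.0333] q [-0.1903  0.4397  1.804  -0.0001  0.8991 -1.0834]
```

View pics/wrist2.png

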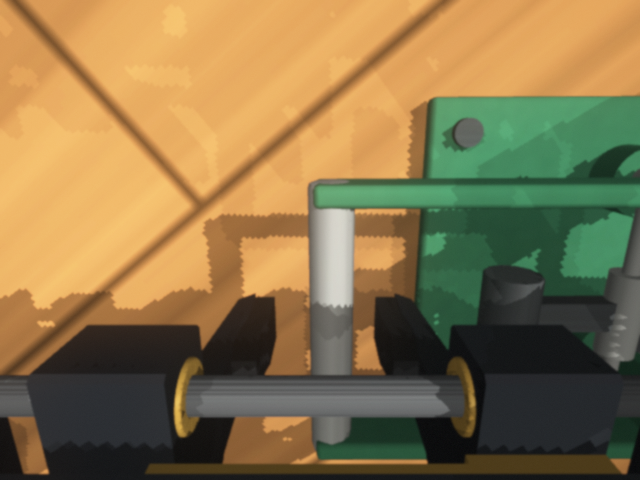

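The bar is at u≈332 between the fingertips (275 and 375, midpoint 325), so it sits about 2.7 mm to +ty. I'll shift by that and close.

play_rows([
  [0, 0, 0, 0, 0.27, 0, 4.0],
  [0, 0, 0, 0, 0.27, 0, 2.4],
  [0, 0, 0, 0, 0.27, 0, 1.8],
  [0, 0, 0, 0, 0.27, 0, 1.2],
  [0, 0, 0, 0, 0.27, 0, 1.0],
  [0, 0, 0, 0, 0.27, 0, 1.0],
  [0, 0, 0, 0, 0.27, 0, 1.0],
], force=40)

```text
time: 4.18
position: [0.4881, 0.0265, 0.0728]
orientation: [-0.001, 0.332, 0.943, -0.001]
force: [-5.3, -5.8, 3.0]
gripper_width: 0.0151
```

```bash
python3 - <<'E'
from mv import *
for i in range(1): mv(.4878,.0275,.072,141.5)
E
```

```text
time 4.175 pos [0.4881 0.0265 0.0728] toolx yaw 141.25525354501994 F [-5.2912 -5.7617  3.0455] w 0.015107596858929121
rv [-0.0021 -0.0004 -0.0043] t cm [0.0871 0.0552 0.0835] q [-0.1851  0.4421  1.7983 -0.0021  0.9026 -1.0784]
```

play_rows([
  [0, 0, 0, 0, -0.05, -0.4, 1.0],
  [0, 0, 0, 0, -0.05, -1.2, 1.0],
  [0, 0, 0, 0, -0.05, -2.0, 1.0],
  [0, 0, 0, 0, -0.05, -2.8, 1.0],
  [0, 0, 0, 0, -0.05, -3.6, 1.0],
  [0, 0, 0, 0, -0.05, -4.4, 1.0],
  [0, 0, 0, 0, -0.05, -5.0, 1.0],
  [0, 0, 0, 0, -0.05, -5.0, 1.0],
])

```text
time: 5.18
position: [0.4881, 0.0266, 0.1232]
orientation: [-0.0, 0.332, 0.943, -0.0]
force: [0.1, -5.0, -7.0]
gripper_width: 0.0148
```

```bash
python3 - <<'E'
from mv import *
mv(.4878,.0275,.2028,141.5)
im=env.capture("side"); cv2.imwrite("pics/side2.png",im[:,:,::-1]);cv2.imwrite("pics/side2z.png",cv2.resize(im[100:280,250:430,::-1],None,fx=3.3,fy=3.3,interpolation=cv2.INTER_CUBIC))
E
```

```text
time 5.175 pos [0.4881 0.0266 0.1232] toolx yaw 141.239181233268 F [ 0.0735 -5.0292 -6.9669] w 0.014791363572294583
rv [-0.0009  0.0001 -0.0046] t cm [ 0.0814  0.048  -7.9604] q [-0.1854  0.3634  1.7557 -0.001   1.0229 -1.0792]
```

View pics/side2z.png

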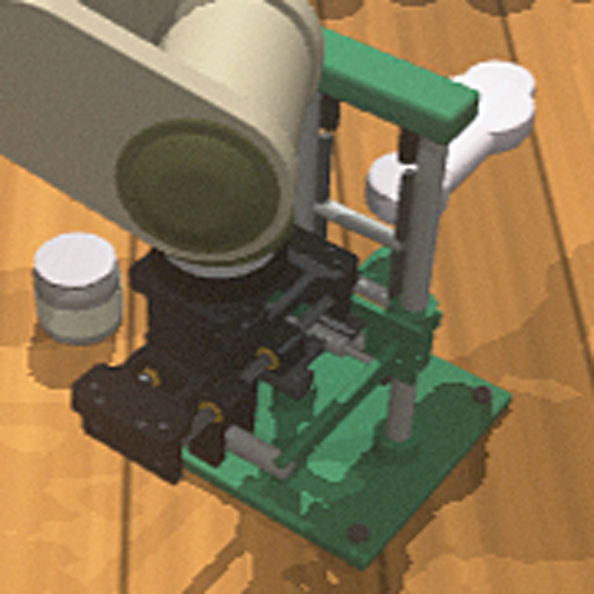

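The carriage lifts with the arm, with a load of about 7 N, which fits its weight. Before going on, I'll estimate the rack offset from the rungs in the first side and top pictures.

```bash
python3 - <<'E'
from h import *
tz=lambda x,y:np.array((x/3.5+180-.36,y/3.5+130-.36))
sz=lambda x,y:np.array((x/3.3+280-.35,y/3.3+100-.35))
yv=np.array([-np.sin(np.radians(51.5)),np.cos(np.radians(51.5)),0])
for c in [(.577,.142),(.5785,.1445)]:
  for n,pts in (("side",[sz(258,225),sz(255,283),sz(250,335)]),("top",[tz(202,243),tz(213,270),tz(226,297)])):
    for p in pts:
        # intersect ray with vertical plane through jack y axis
        nrm=np.array([np.cos(np.radians(51.5)),np.sin(np.radians(51.5)),0]); C=np.array([*c,0])
        o,d=ray(n,p); P=o+d*(nrm@(C-o))/(nrm@d); print(n,p,P[2],"y",yv@(P-C))
E
```

```text
side [357.8318 167.8318] 0.1988606760125522 y 0.001318893638670936
side [356.9227 185.4076] 0.15025825408805538 y 7.061285102397511e-05
side [355.4076 201.1652] 0.10223245799518255 y 0.0006973734540437657
top [237.3543 199.0686] 0.21266881716868835 y -0.001846455928208822
top [240.4971 206.7829] 0.16169792502542024 y -0.000673191295606828
top [244.2114 214.4971] 0.10228637657777373 y -0.0005831925947247749
side [357.8318 167.8318] 0.19603632315434016 y 0.0026775163707514807
side [356.9227 185.4076] 0.14721025643391594 y 0.0014234915997604833
side [355.4076 201.1652] 0.09896346889779528 y 0.002053136251385351
top [237.3543 199.0686] 0.2027461652242768 y -0.003716138219809836
top [240.4971 206.7829] 0.15129810974173674 y -0.0025318900857151717
top [244.2114 214.4971] 0.09133038086136547 y -0.002441048863173495
```

play_rows([
  [0, 0, 0, 0, 0, -0.8, 1.0],
  [0, 0, 0, 0, 0, -1.8, 1.0],
  [0, 0, 0, 0, 0, -2.8, 1.0],
  [0, 0, 0, 0, 0, -3.8, 1.0],
  [0, 0, 0, 0, 0, -4.8, 1.0],
  [0, 0, 0, 0, 0, -5.8, 1.0],
  [0, 0, 0, 0, 0, -6.8, 1.0],
  [0, 0, 0, 0, 0, -7.7, 1.0],
])

```text
time: 6.22
position: [0.4881, 0.0265, 0.1999]
orientation: [-0.0, 0.332, 0.943, -0.0]
force: [2.5, -4.3, -8.9]
gripper_width: 0.015
```

play_rows([
  [0, 0, 0, 0, 0, 0, 1.0],
  [0, 0, 0, 0, 0, 0, 1.0],
  [0, 0, 0, 0, 0, 0, 1.0],
  [0, 0, 0, 0, 0, 0, 1.0],
  [0, 0, 0, 0, 0, 0, 1.0],
  [0, 0, 0, 0, 0, 0, 1.0],
  [0, 0, 0, 0, 0, 0, 1.0],
  [0, 0, 0, 0, 0, 0, 1.0],
])

```text
time: 7.22
position: [0.4881, 0.0265, 0.1996]
orientation: [-0.0, 0.332, 0.943, -0.0]
force: [1.7, -4.9, -8.4]
gripper_width: 0.0146
```

```bash
python3 - <<'E'
from mv import *
mv(.4878,.0275,.17,141.5)
for n,(y,x) in (("side",(60,250)),("top",(110,160))):
    im=env.capture(n); cv2.imwrite(f"pics/{n}3z.png",cv2.resize(im[y:y+180,x:x+180,::-1],None,fx=3.3,fy=3.3,interpolation=cv2.INTER_CUBIC))
E
```

```text
time 7.225 pos [0.4881 0.0265 0.1996] toolx yaw 141.224060327321 F [ 1.7059 -4.9156 -8.3683] w 0.014642306964906813
rv [-0.001  -0.0001 -0.0048] t cm [0.0815 0.0605 2.9639] q [-0.1855  0.2695  1.6622 -0.0009  1.2105 -1.0792]
```

View pics/side3z.png

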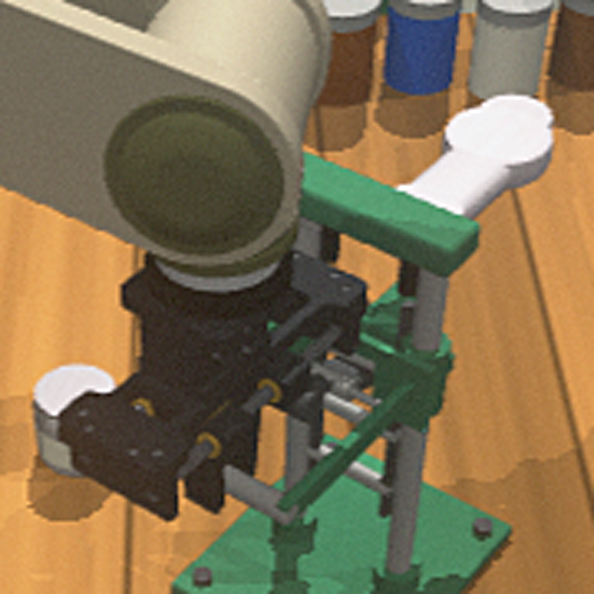

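View pics/top3z.png

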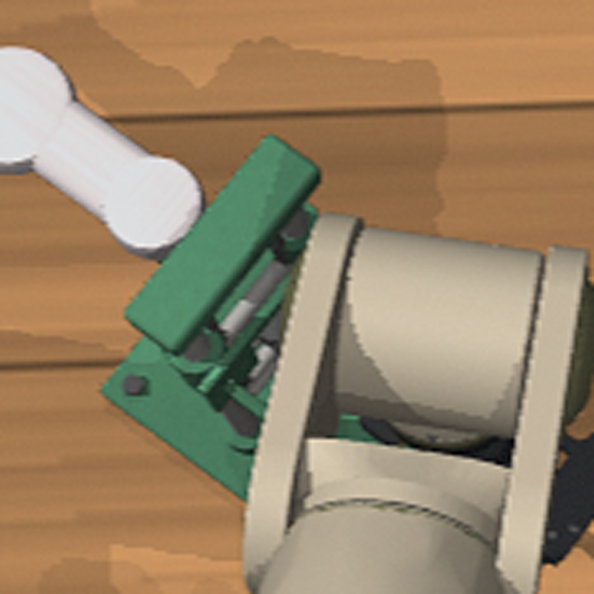

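The mid and low rungs show at about (345,403) and (355,465) in the side zoom, below the raised carriage, and the pawl looks flat above them. Carriage reads about 0.127 by the tool travel. I'll lower it gently now and watch Fz.

play_rows([
  [0, 0, 0, 0, 0, 0.15, 1.0],
  [0, 0, 0, 0, 0, 0.5, 1.0],
  [0, 0, 0, 0, 0, 0.9, 1.0],
  [0, 0, 0, 0, 0, 1.3, 1.0],
  [0, 0, 0, 0, 0, 1.7, 1.0],
  [0, 0, 0, 0, 0, 2.0, 1.0],
  [0, 0, 0, 0, 0, 2.2, 1.0],
  [0, 0, 0, 0, 0, 2.3, 1.0],
])

```text
time: 8.32
position: [0.4881, 0.0265, 0.1767]
orientation: [-0.0, 0.332, 0.943, -0.0]
force: [1.8, -4.7, -6.9]
gripper_width: 0.015
```

play_rows([
  [0, 0, 0, 0, 0, 0.1, 1.0],
  [0, 0, 0, 0, 0, 0.2, 1.0],
  [0, 0, 0, 0, 0, 0.3, 1.0],
  [0, 0, 0, 0, 0, 0.4, 1.0],
  [0, 0, 0, 0, 0, 0.4, 1.0],
])

```text
time: 8.95
position: [0.4881, 0.0265, 0.1727]
orientation: [-0.0, 0.332, 0.943, -0.0]
force: [0.8, -5.5, -7.3]
gripper_width: 0.0147
```

play_rows([
  [0, 0, 0, 0, 0, 0.07, 1.0],
  [0, 0, 0, 0, 0, 0.14, 1.0],
  [0, 0, 0, 0, 0, 0.2, 1.0],
  [0, 0, 0, 0, 0, 0.2, 1.0],
])

```text
time: 9.45
position: [0.4881, 0.0266, 0.1707]
orientation: [-0.0, 0.332, 0.943, -0.0]
force: [1.2, -5.4, -8.2]
gripper_width: 0.0147
```

play_rows([
  [0, 0, 0, 0, 0, 0.07, 1.0],
  [0, 0, 0, 0, 0, 0.14, 1.0],
  [0, 0, 0, 0, 0, 0.15, 1.0],
])

```text
time: 9.82
position: [0.4881, 0.0265, 0.1692]
orientation: [-0.0, 0.332, 0.943, -0.0]
force: [0.9, -4.8, -7.0]
gripper_width: 0.0148
```

play_rows([
  [0, 0, 0, 0, 0, 0.07, 1.0],
  [0, 0, 0, 0, 0, 0.14, 1.0],
  [0, 0, 0, 0, 0, 0.15, 1.0],
])

```text
time: 10.2
position: [0.4881, 0.0266, 0.1677]
orientation: [-0.0, 0.332, 0.943, -0.0]
force: [-0.5, -5.0, -6.4]
gripper_width: 0.0149
```

play_rows([
  [0, 0, 0, 0, 0, 0.05, 1.0],
  [0, 0, 0, 0, 0, 0.1, 1.0],
  [0, 0, 0, 0, 0, 0.1, 1.0],
])

```text
time: 10.58
position: [0.4881, 0.0266, 0.1667]
orientation: [-0.0, 0.332, 0.943, -0.0]
force: [0.9, -5.4, -7.0]
gripper_width: 0.0147
```

play_rows([
  [0, 0, 0, 0, 0, 0.05, 1.0],
  [0, 0, 0, 0, 0, 0.1, 1.0],
  [0, 0, 0, 0, 0, 0.1, 1.0],
])

```text
time: 10.95
position: [0.4881, 0.0265, 0.1657]
orientation: [-0.0, 0.332, 0.943, -0.0]
force: [0.7, -3.8, -6.9]
gripper_width: 0.0148
```

play_rows([
  [0, 0, 0, 0, 0, 0.05, 1.0],
  [0, 0, 0, 0, 0, 0.1, 1.0],
  [0, 0, 0, 0, 0, 0.1, 1.0],
])

```text
time: 11.32
position: [0.4881, 0.0266, 0.1647]
orientation: [-0.0, 0.332, 0.943, -0.0]
force: [0.5, -5.3, -7.4]
gripper_width: 0.0148
```

play_rows([
  [0, 0, 0, 0, 0, 0.05, 1.0],
  [0, 0, 0, 0, 0, 0.1, 1.0],
  [0, 0, 0, 0, 0, 0.1, 1.0],
])

```text
time: 11.7
position: [0.4881, 0.0266, 0.1637]
orientation: [-0.0, 0.332, 0.943, -0.0]
force: [1.2, -5.2, -7.2]
gripper_width: 0.0149
```

play_rows([
  [0, 0, 0, 0, 0, 0.05, 1.0],
  [0, 0, 0, 0, 0, 0.1, 1.0],
  [0, 0, 0, 0, 0, 0.1, 1.0],
])

```text
time: 12.08
position: [0.4881, 0.0265, 0.1627]
orientation: [-0.0, 0.332, 0.943, -0.0]
force: [0.2, -4.9, -7.7]
gripper_width: 0.0143
```

play_rows([
  [0, 0, 0, 0, 0, 0.05, 1.0],
  [0, 0, 0, 0, 0, 0.1, 1.0],
  [0, 0, 0, 0, 0, 0.1, 1.0],
])

```text
time: 12.45
position: [0.4881, 0.0266, 0.1617]
orientation: [-0.0, 0.332, 0.943, -0.0]
force: [0.7, -4.9, -7.5]
gripper_width: 0.015
```

play_rows([
  [0, 0, 0, 0, 0, 0.05, 1.0],
  [0, 0, 0, 0, 0, 0.1, 1.0],
  [0, 0, 0, 0, 0, 0.1, 1.0],
])

```text
time: 12.82
position: [0.4881, 0.0265, 0.1607]
orientation: [-0.0, 0.332, 0.943, -0.0]
force: [0.7, -4.3, -9.1]
gripper_width: 0.0148
```

play_rows([
  [0, 0, 0, 0, 0, 0.05, 1.0],
  [0, 0, 0, 0, 0, 0.1, 1.0],
  [0, 0, 0, 0, 0, 0.1, 1.0],
])

```text
time: 13.2
position: [0.4881, 0.0266, 0.1597]
orientation: [-0.0, 0.332, 0.943, -0.0]
force: [1.5, -5.6, -7.4]
gripper_width: 0.0149
```

play_rows([
  [0, 0, 0, 0, 0, 0.05, 1.0],
  [0, 0, 0, 0, 0, 0.1, 1.0],
  [0, 0, 0, 0, 0, 0.1, 1.0],
])

```text
time: 13.58
position: [0.4881, 0.0266, 0.1587]
orientation: [-0.0, 0.332, 0.943, -0.0]
force: [0.7, -4.6, -6.7]
gripper_width: 0.0149
```

play_rows([
  [0, 0, 0, 0, 0, 0.05, 1.0],
  [0, 0, 0, 0, 0, 0.1, 1.0],
  [0, 0, 0, 0, 0, 0.1, 1.0],
])

```text
time: 13.95
position: [0.4881, 0.0266, 0.1577]
orientation: [-0.0, 0.332, 0.943, -0.0]
force: [0.5, -5.8, -7.4]
gripper_width: 0.0147
```

```bash
python3 - <<'E'
from mv import *
im=env.capture("side"); cv2.imwrite("pics/side4z.png",cv2.resize(im[150:230,320:400,::-1],None,fx=7,fy=7,interpolation=cv2.INTER_CUBIC))
E
```

```text
(no output)
```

View pics/side4z.png

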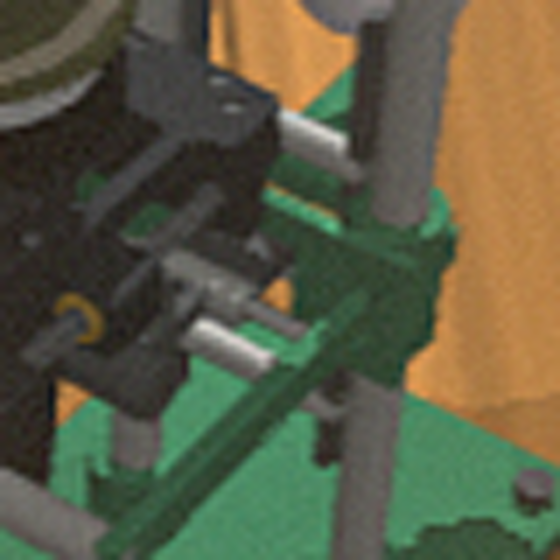

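The low rung is visible at zoom (235,345). The pawl still looks level, and the mid rung is hidden behind the carriage's cross-piece. I'll carry on down.

play_rows([
  [0, 0, 0, 0, 0, 0.05, 1.0],
  [0, 0, 0, 0, 0, 0.1, 1.0],
  [0, 0, 0, 0, 0, 0.1, 1.0],
])

```text
time: 14.38
position: [0.4881, 0.0266, 0.1567]
orientation: [-0.0, 0.332, 0.943, -0.0]
force: [-0.5, -5.8, -7.2]
gripper_width: 0.0147
```

play_rows([
  [0, 0, 0, 0, 0, 0.05, 1.0],
  [0, 0, 0, 0, 0, 0.1, 1.0],
  [0, 0, 0, 0, 0, 0.1, 1.0],
])

```text
time: 14.75
position: [0.4881, 0.0266, 0.1558]
orientation: [-0.0, 0.332, 0.943, -0.0]
force: [0.8, -4.2, -7.2]
gripper_width: 0.015
```

play_rows([
  [0, 0, 0, 0, 0, 0.05, 1.0],
  [0, 0, 0, 0, 0, 0.1, 1.0],
  [0, 0, 0, 0, 0, 0.1, 1.0],
])

```text
time: 15.12
position: [0.4881, 0.0265, 0.1552]
orientation: [-0.0, 0.332, 0.943, -0.0]
force: [-1.8, -5.5, -2.5]
gripper_width: 0.0152
```

Contact: Fz went from -7.3 to -2.5 N at carriage ≈ 0.082, which is on the middle rung and fits the -3 to -8 mm rack offset I estimated. Now the gentle press.

play_rows([
  [0, 0, 0, 0, 0, 0.03, 1.0],
  [0, 0, 0, 0, 0, 0.06, 1.0],
  [0, 0, 0, 0, 0, 0.06, 1.0],
])

```text
time: 15.5
position: [0.4881, 0.0265, 0.1549]
orientation: [0.0, 0.332, 0.943, -0.0]
force: [-2.1, -5.5, 0.7]
gripper_width: 0.0146
```

play_rows([
  [0, 0, 0, 0, 0, 0.04, 1.0],
  [0, 0, 0, 0, 0, 0.08, 1.0],
  [0, 0, 0, 0, 0, 0.08, 1.0],
])

```text
time: 15.88
position: [0.4881, 0.0265, 0.1545]
orientation: [0.0, 0.332, 0.943, -0.0]
force: [-3.6, -5.4, 4.1]
gripper_width: 0.0146
```

play_rows([
  [0, 0, 0, 0, 0, 0.05, 1.0],
  [0, 0, 0, 0, 0, 0.1, 1.0],
  [0, 0, 0, 0, 0, 0.13, 1.0],
  [0, 0, 0, 0, 0, 0.13, 1.0],
  [0, 0, 0, 0, 0, 0.13, 1.0],
  [0, 0, 0, 0, 0, 0.13, 1.0],
])

```text
time: 16.62
position: [0.4882, 0.0265, 0.1538]
orientation: [0.0, 0.332, 0.943, -0.001]
force: [-7.0, -5.2, 10.6]
gripper_width: 0.0148
```

play_rows([
  [0, 0, 0, 0, 0, 0, 1.0],
  [0, 0, 0, 0, 0, 0, 1.0],
  [0, 0, 0, 0, 0, 0, 1.0],
  [0, 0, 0, 0, 0, 0, 1.0],
])

```text
time: 17.12
position: [0.4882, 0.0265, 0.1538]
orientation: [0.0, 0.332, 0.943, -0.001]
force: [-6.8, -3.7, 10.4]
gripper_width: 0.0145
```

Pawl load is about 17–18 N, held for about 0.9 s, and the height is steady. I'll take the push off, then open.

play_rows([
  [0, 0, 0, 0, -0.02, -0.08, 1.0],
  [0, 0, 0, 0, -0.04, -0.15, 1.0],
  [0, 0, 0, 0, -0.06, -0.21, 1.0],
  [0, 0, 0, 0, -0.06, -0.21, 1.0],
])

```text
time: 17.62
position: [0.4881, 0.0265, 0.1545]
orientation: [0.0, 0.332, 0.943, 0.0]
force: [-2.4, -2.2, 4.0]
gripper_width: 0.0149
```

play_rows([
  [0, 0, 0, 0, -0.02, -0.04, 1.0],
  [0, 0, 0, 0, -0.03, -0.08, 1.0],
  [0, 0, 0, 0, -0.03, -0.08, 1.0],
])

```text
time: 18.0
position: [0.4881, 0.0265, 0.1549]
orientation: [0.0, 0.332, 0.943, 0.0]
force: [2.6, 3.0, 1.0]
gripper_width: 0.0145
```

play_rows([
  [0, 0, 0, 0, 0, 0, 1.4],
  [0, 0, 0, 0, 0, 0, 1.7],
  [0, 0, 0, 0, 0, 0, 2.2],
  [0, 0, 0, 0, 0, 0, 3.0],
  [0, 0, 0, 0, 0, 0, 4.0],
  [0, 0, 0, 0, 0, 0, 4.0],
  [0, 0, 0, 0, 0, 0, 4.0],
])

```text
time: 18.88
position: [0.4878, 0.0261, 0.1549]
orientation: [-0.0, 0.332, 0.943, -0.0]
force: [-0.6, 0.2, 0.2]
gripper_width: 0.0403
```

```bash
python3 - <<'E'
from mv import *
mv(.4878,.0275,.25,141.5)
im=env.capture("wrist"); cv2.imwrite("pics/wrist5.png",im[:,:,::-1])
E
```

```text
time 18.875 pos [0.4878 0.0261 0.1549] toolx yaw 141.2212638524001 F [-0.5795  0.1703  0.1929] w 0.040282464845013924
rv [-0.     -0.     -0.0049] t cm [ 0.0878  0.1053 -9.5081] q [-0.1869  0.3198  1.7221 -0.      1.0998 -1.0808]
```

View pics/wrist5.png

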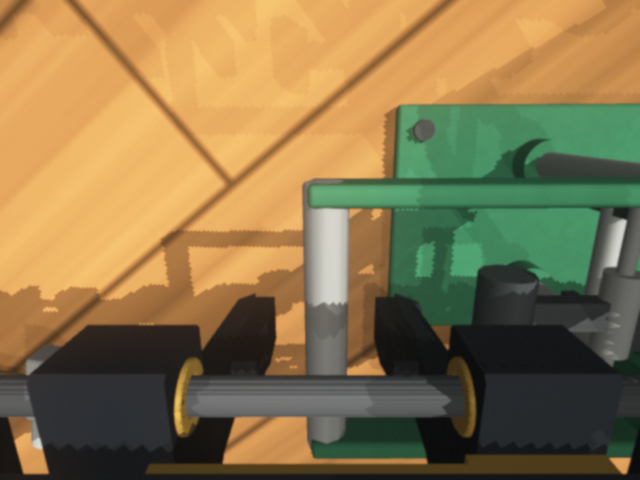

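The fingers are clear on both sides of the bar (275 and 375, bar 305–348). Its size in the picture matches the earlier grasp, so it's hanging at the same height. I'll withdraw upward.

play_rows([
  [0, 0, 0, 0, 0, -0.8, 4.0],
  [0, 0, 0, 0, 0, -2.0, 4.0],
  [0, 0, 0, 0, 0, -3.5, 4.0],
  [0, 0, 0, 0, 0, -5.0, 4.0],
  [0, 0, 0, 0, -1.5, -6.5, 4.0],
  [0, 0, 0, 0, -4.0, -7.5, 4.0],
  [0, 0, 0, 0, -7.0, -8.0, 4.0],
  [0, 0, 0, 0, -10.0, -8.0, 4.0],
])

```text
time: 19.92
position: [0.4242, -0.053, 0.2359]
orientation: [0.001, 0.332, 0.943, -0.0]
force: [0.6, 0.8, 0.8]
gripper_width: 0.0398
```

play_rows([
  [0, 0, 0, 0, -3.0, 0, 4.0],
  [0, 0, 0, 0, -5.0, 0, 4.0],
  [0, 0, 0, 0, -5.0, 0, 4.0],
  [0, 0, 0, 0, -5.0, 0, 4.0],
])

```text
time: 20.42
position: [0.394, -0.0906, 0.2353]
orientation: [0.0, 0.332, 0.943, 0.0]
force: [0.2, 0.8, -0.0]
gripper_width: 0.0398
```

```bash
python3 - <<'E'
from mv import *
mv(.4878,.0275,.25,141.5)
for n,(y,x) in (("side",(100,270)),("top",(120,170))):
    im=env.capture(n); cv2.imwrite(f"pics/{n}6.png",im[:,:,::-1]); cv2.imwrite(f"pics/{n}6z.png",cv2.resize(im[y:y+170,x:x+170,::-1],None,fx=3.5,fy=3.5,interpolation=cv2.INTER_CUBIC))
E
```

```text
time 20.425 pos [ 0.394  -0.0906  0.2353] toolx yaw 141.21094974560623 F [ 0.2404  0.7649 -0.0182] w 0.03979215919594072
rv [ 0.0002  0.0004 -0.005 ] t cm [ 0.0866 15.0841 -1.4717] q [-0.518   0.0448  1.8312  0.0002  1.2652 -1.4118]
```

View pics/side6z.png

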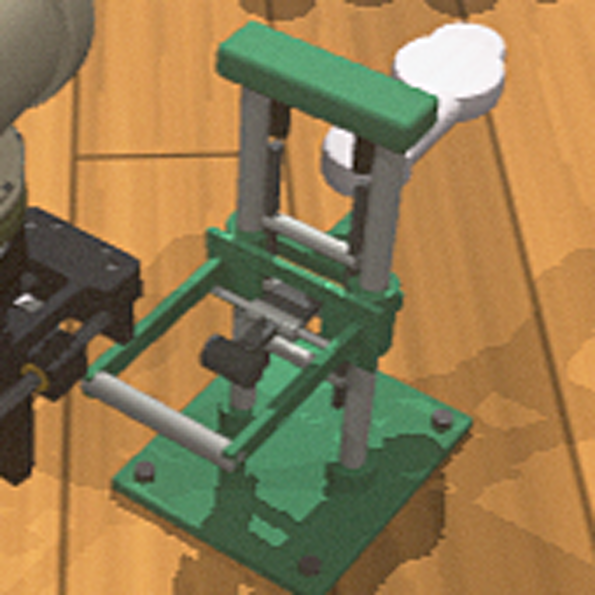

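View pics/top6.png

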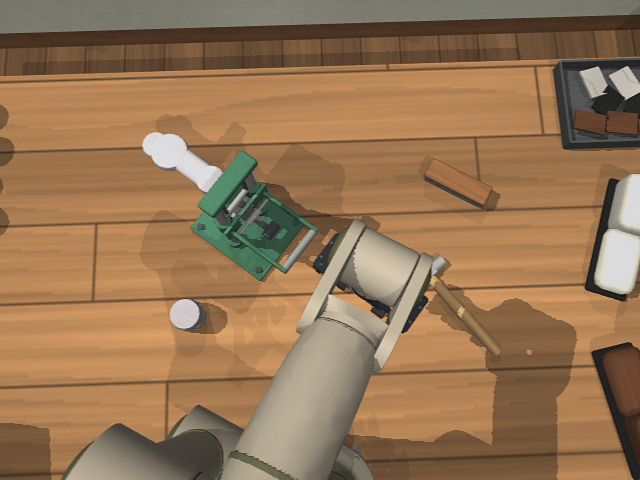

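```bash
python3 - <<'E'
from h import *
for z in (.117,.167,.217): print(z,proj("side",[.488,.027,z]),proj("top",[.488,.027,z]))
print("seen side",163.5/3.5+270-.36,420.5/3.5+100-.36)
s=env.state();print(s["time"],s["force"]); env.sign_off()
E
```

```text
0.117 [317.3021 235.9938] [300.1441 253.3254]
0.167 [317.1051 219.3734] [299.3599 248.421 ]
0.217 [316.8902 201.2438] [298.5046 243.0718]
seen side 316.3542857142857 219.78285714285713
20.525 [ 0.1741  0.4636 -0.2094]
the job is handed in; nothing more can be done
```

The carriage is hanging on the middle rung, let go, and I handed the job in at 20.5 s; the sign-off gives no verdict.

- **Lift:** I gripped the bar from above and raised the carriage to about 0.127. I waited there a second for the pawl to swing back. It looked flat in the side view, though the gripper partly hid it.
- **Seating:** I lowered it in 1 mm steps. The pawl touched the rung at a carriage height of about 0.082, which means the rack stands roughly 8 mm low. My picture estimates had put it 3–8 mm low, with one top-view reading up to 7 mm high.
- **Proof of lock:** I pressed with about 10.5 N for roughly 0.9 s and the height held steady. With the carriage's weight of about 7.3 N, the pawl carried about 18 N. This is worked out from the wrist force, as the pawl load isn't measured directly.
- **Release:** I took the push off, opened the fingers and backed away; the wrist force is now about 0 N.

**Last checks:** the side camera shows the bar at row 219.8, where 219.4 is expected for a carriage height of 0.082. The pawl looks level. The tin and brush look unmoved. The arm hides part of the hammer in the last top view, but what shows of it is in place.

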